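# Index the stone-setting table by one station and lock it

### The job

Draw the lock bolt of the setting table, turn the table on by exactly one station so that it clicks into its next notch, and slide the bolt fully home again. The table goes only one way and you cannot see which: feel for it with a light push on one of its posts, and never lean on anything with more than 25 N. Leave the jar, the hammer and the brass block where they are.

Things in the scene. Friction and masses are not known exactly. Their poses are not given: they have to be found in the camera images.
- index_base: Fixed dark cast bed of the setting table: 200 x 200 mm, 30 mm high, on the bench, with a 60 mm wide arm for the bolt that runs out along the bed's own -y to 210 mm from the axis. Origin: on the underside, on the table's axis. A small brass pointer stands on its -x edge. Yaw within 0.4 rad.
- axis (a point): Centre of the table's top face, on the turning axis. Sprung notches lie 60 degrees apart: pushed at a post the table climbs out of its notch against about 5 N, passes a crest at 30 degrees and is then drawn by itself into the next. A hidden dog stops it hard after about 5 degrees in one direction, which differs from start to start: there the force climbs past 9 N; back off and take the other way.
- plate (a joint): Angle in rad of the round steel table (190 mm diameter, top 56 mm above the bench), anticlockwise from above positive: 0 in its first notch, the next at +1.047 and -1.047. It carries six brass cups with ring bands at 42 mm radius (outer edge 55 mm), up to 86 mm above the bench, and three posts. With the bolt home it cannot turn (1.5 degrees of play).
- post0 (a point): Centre of the top of an upright dark steel post on the table: 12 mm diameter, 42 mm tall, top 98 mm above the bench, 82 mm from the axis. At angle 0 it lies at -30 degrees in the bed's frame. For pushing with the fingers shut.
- post1 (a point): The same for the post that lies at 90 degrees in the bed's frame at angle 0 (the side away from the bolt).
- post2 (a point): The same for the post that lies at 210 degrees in the bed's frame at angle 0.
- bolt (a joint): How far in m the lock bolt is drawn: 0 fully home, 0.028 fully out, a stop at both ends (reach it slowly). It slides along the bed's own -y (outwards) against 2.5 N of friction and stays where it is left. It can go home only when the table sits in a notch.
- bolt_tab (a point): Centre of the top of the bolt's upright brass tab: 44 mm wide across the slide, 10 mm thick along it, top 96 mm above the bench, foot 44 mm above the bench. With the bolt home it lies 145 mm from the axis, so 45 mm of space lies between the table's rim and the tab.
- jar: Loose closed glass jar, 72 mm diameter, 100 mm high, origin under its centre. Bystander.
- hammer: Loose small hammer lying on the bench, handle to its -x, origin underneath. Bystander.
- dapping_block: Loose brass block 50 x 50 x 40 mm with round hollows on top, origin under its centre. Bystander.

How it is judged:
On the way, in this order (a step that is already met when the one before it is completed fails the run):
1. the bolt is drawn at least 22 mm, with the table still in its first notch (within 0.2 rad) (value of joint bolt above 0.022 m and value of joint plate between -0.2 and 0.2 rad), for 0.2 s.
2. the table has turned one station and rests in the next notch (60 degrees on, within 3 degrees), the bolt still drawn at least 15 mm ((value of joint plate between -1.0992 and -0.9952 rad or value of joint plate between 0.9952 and 1.0992 rad) and value of joint bolt above 0.015 m and velocity of joint plate between -0.1 and 0.1 rad/s), for 0.3 s.
3. the bolt is pushed fully home (within 2.5 mm of its stop) with the table in the new notch ((value of joint plate between -1.0992 and -0.9952 rad or value of joint plate between 0.9952 and 1.0992 rad) and value of joint bolt below 0.0025 m), for 0.2 s.
At the end, for the whole second after the job is handed in: The table rests exactly one station (60 degrees, within 3 degrees) from where it began, the bolt is fully home (within 2.5 mm of its stop), and the robot touches nothing (all of step 3 and velocity of joint plate between -0.1 and 0.1 rad/s).
It fails at once if the robot presses on the setting table, its posts, bed or bolt with more than 25 N (contact force between any of the arm, the fingers and index_base above 25 N).
It fails at once if the table runs past the new notch by more than 0.4 rad, towards a second station (value of joint plate above 1.45 rad or value of joint plate below -1.45 rad).
It fails at once if the jar, hammer or brass block is moved more than 15 mm (distance of any of jar, hammer, dapping_block from where it was at the start of the episode above 0.015 m).
It also fails if it takes over 61 s, if anything falls off the work surface, if the arm or the gripper's body presses on something with over 40 N, if the wrist force passes 120 N, or if a joint passes its speed limit or range.

### The arm

A 7-joint arm with a two-finger parallel gripper is mounted at the origin on the work surface. World frame = base frame: x ahead of the robot, y to its left, z up, the work surface at z = 0. Lengths are in m, angles in rad, forces in N, time in s.
With the tool pointing down it reaches from about 0.4 to 0.85 m from the base axis. Payload 10.4 kg.
Tool frame: the origin (TCP) lies at the very end of the fingers, on their centre line; the grasp point (between the pads) lies 19 mm behind it; z points along the fingers, y is the line along which they close (so a half turn about z gives the same grasp; the last joint's range is limited). The gripper opens to 85 mm and grips with 20 to 120 N. Pads are 22 mm wide; open, the fingers measure 114 mm over their backs; the gripper's body (76 mm by 85 mm) begins 54 mm behind the grasp point. The pads swing forward as they close: fully open they stand 13 mm farther back than shut.
Start: joints at [1.112, 0.332, -0.065, 1.46, 0.022, 1.35, -0.088], TCP at [0.264, -0.567, 0.197] pointing down, gripper open.
Joint ranges: [-2.6, 2.6], [-0.5, 2.12], [-1.47, 1.34], [0.16, 2.42], [-1.27, 4.41], [0.06, 2.06], [-2.6, 2.6]. Speed limits (rad/s): [2.22, 2.22, 2.79, 2.79, 3.14, 3.14, 3.14].

### API

Orientations are given as a unit quaternion [x, y, z, w].
In Python, from workcell import * gives the robot as it stands. The module is installed in compiled form; this text tells all that it offers.
- The arm moves only by the tool carry_out, never from a script. Its argument "motion" is a list of rows, each an object with "xyz": the shift along the tool's x, y, z in m, a list of three; "angular": the turn, a rotation vector about the tool's x, y, z in degrees, a list of three. A call has 1 to 12 rows; each row is the pose to reach, as a shift and turn from the pose commanded when the call began, along the tool's axes at that moment; what a row does not reach only later rows make up. A row lasts 1/10 s, in which the tool goes at most 50 mm and 8.59 degrees, less where a joint would pass 70% of its speed; a pose out of reach is approached as far as the arm can. A call with a gripper value outside its range is refused whole. "hand" is the opening, from 0 (shut) to 1 (fully open), set as the call begins (left out, the last holds). The fingers move at their own pace and stop on an object; "grip_force" is the grip in N (left out, the last holds). Time passes only in rows, so rows that repeat a pose let the fingers close. It gives the time, the measured TCP pose, the force, the opening and the grip force at its end, in the units of the state.
- get_obs(): the state, without advancing time (a new reading comes with each control period).
- camera(name): name is "scene" or "top"; returns a dict with "img" (400x640x3 uint8, red, green, blue), "fx", "fy", "cx", "cy" (pixels), "extrinsics" (4x4, takes a point from camera to world coordinates). Camera axes: x right, y up, looking along -z (the intrinsics and any distortion apply to the point x, -y, -z); pixel columns grow to the right and rows downward; lengths in m; the calibration is good to about 2 mm. A picture is of the moment at which its call begins. There is no depth.
- hand_in(): hands the job in; it is judged then, once.
The state is a dict: "clock": time; "joint_pos": joint angles; "joint_velocities": joint speeds; "tau": joint torques, N m; "position": TCP position; "ee_rot": TCP orientation; "ft_force": force on the tool from outside, world axes, zero at the start; "torque": the same for the moment, N m; "grip_width": opening from 0.0 (shut) to 1.0 (fully open); "grasp_force": force on a finger pad.
Only numpy, scipy, OpenCV 4.12 (cv2) and the standard library are available. Lean on these libraries where they do the work, as an engineer would, in place of code of your own. Each camera call takes 0.05 s, during which the arm holds its last target. There are 200 camera calls.

## Working session

There is one attempt and no reset: what is moved stays moved. The work goes in short steps, Python scripts to look and compute and a tool call to move; the robot and the scene stay as the last step left them, time stands still between calls to the robot, and variables do not carry over. Pictures are saved under pics/ and viewed, at most 10 in all, crops included, and the job is handed in when it is done.

Besides the shell and the picture viewer there is one more tool, called as a command line: name --argument value ..., lists and objects as JSON in quotes. carry_out: Moves the arm, as the interface text tells. Its arguments: {"type":"object","properties":{"motion":{"type":"array"},"hand":{"type":"number"},"grip_force":{"type":"number"}},"required":["motion"]}

```bash
mkdir -p pics
python3 - <<'E'
from workcell import *
import cv2,numpy as np
for n in("scene","top"):
    c=camera(n); cv2.imwrite(f"pics/{n}0.png",c["img"][:,:,::-1])
    print(n,c["fx"],c["fy"],c["cx"],c["cy"],np.round(c["extrinsics"],4).tolist(),[k for k in c])
o=get_obs();print({k:np.round(v,4).tolist() for k,v in o.items()})
E
```

```text
scene 464.61948860898985 464.61948860898985 313.72205287038946 196.8210257470235 [[0.127, -0.7871, 0.6036, 1.0802], [0.9919, 0.1056, -0.071, -0.0336], [-0.0079, 0.6077, 0.7941, 0.7097], [0.0, 0.0, 0.0, 1.0]] ['img', 'fx', 'fy', 'cx', 'cy', 'extrinsics']
top 486.26914979052526 486.26914979052526 326.72899991419615 203.01030497859392 [[-0.0103, 0.9953, -0.0958, 0.4991], [-0.9999, -0.0109, -0.0051, -0.0007], [-0.0061, 0.0958, 0.9954, 1.1656], [0.0, 0.0, 0.0, 1.0]] ['img', 'fx', 'fy', 'cx', 'cy', 'extrinsics']
{'clock': 0.1, 'joint_pos': [1.1124, 0.3328, -0.0647, 1.4609, 0.0216, 1.3499, -0.0885], 'joint_velocities': [-0.0009, -0.0014, -0.0013, -0.002, 0.0003, -0.0009, -0.0007], 'tau': [0.002, -62.6742, 0.0496, -39.2427, 0.0163, 0.007, -0.0001], 'position': [0.2637, -0.5662, 0.1959], 'ee_rot': [0.9763, 0.2162, -0.0002, -0.0006], 'ft_force': [-0.7632, 0.0289, 0.1369], 'torque': [0.0338, -0.0125, -0.0019], 'grasp_force': 0.0, 'grip_width': 0.9992}
```

View pics/scene0.png

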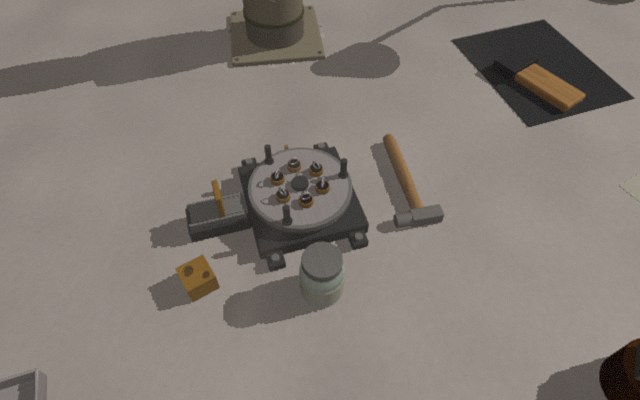

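View pics/top0.png

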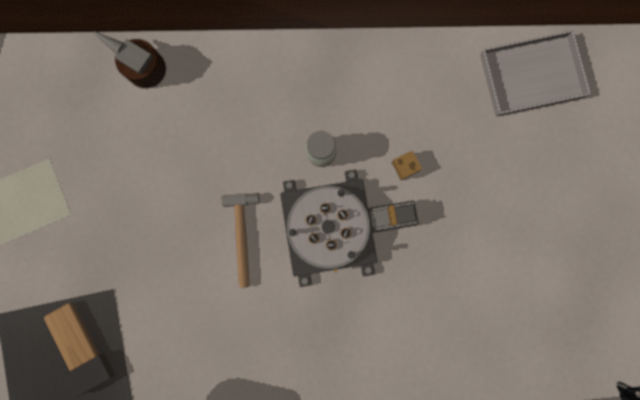

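The table is near scene pixel (300,185) and top pixel (328,226). The bolt arm runs to the right in the top view, with its tab at about (392,214). I'll enlarge both views to get finer pixels.

Run:
```python
import cv2
a=cv2.imread("pics/scene0.png")[135:275,180:380]; cv2.imwrite("pics/s1.png",cv2.resize(a,None,fx=4,fy=4,interpolation=cv2.INTER_CUBIC))
a=cv2.imread("pics/top0.png")[160:300,260:460]; cv2.imwrite("pics/t1.png",cv2.resize(a,None,fx=4,fy=4,interpolation=cv2.INTER_CUBIC))
```

```text
(no output)
```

View pics/s1.png

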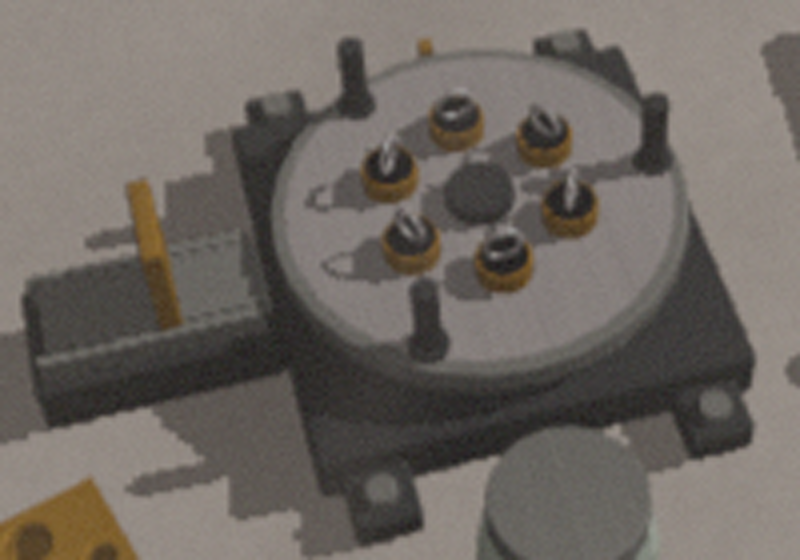

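View pics/t1.png

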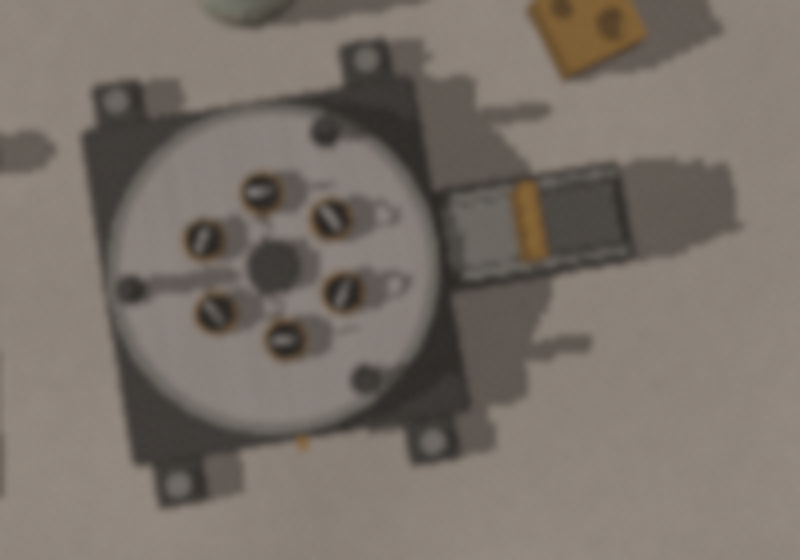

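Crops (4x). In the scene view the post tops are at (350,45), (656,101) and (425,286), and the tab top runs from about (137,182) to (155,255). In the top view the posts are at (325,132), (130,290) and (366,378), and the tab top is at about (536,220). Next I'll triangulate.

```bash
cat > h.py <<'E'
from workcell import *
import numpy as np
from scipy.spatial.transform import Rotation as R
C={n:camera(n) for n in("scene","top")}
def ray(n,p):
    c=C[n];E=np.array(c["extrinsics"]);u,v=p
    d=E[:3,:3]@np.array([(u-c["cx"])/c["fx"],-(v-c["cy"])/c["fy"],-1]);return E[:3,3],d/np.linalg.norm(d)
def tri(ps,pt):
    A=0;b=0
    L=[ray("scene",ps),ray("top",pt)]
    for o,d in L:
        M=np.eye(3)-np.outer(d,d);A=A+M;b=b+M@o
    x=np.linalg.solve(A,b)
    return x,[np.linalg.norm((np.eye(3)-np.outer(d,d))@(x-o)) for o,d in L]
E
python3 - <<'E'
from h import *
from scipy.optimize import least_squares
S={'p0':(425,286),'p1':(656,101),'p2':(350,45),'tab':(146,219)}
T={'p0':(325,132),'p1':(130,290),'p2':(366,378),'tab':(536,220)}
P={}
for k in S:
    x,r=tri((180+S[k][0]/4,135+S[k][1]/4),(260+T[k][0]/4,160+T[k][1]/4));P[k]=x;print(k,np.round(x,4),np.round(r,4))
loc={k:.082*np.array([np.cos(a),np.sin(a)]) for k,a in zip(('p0','p1','p2'),np.radians([-30,90,210]))};loc['tab']=np.array([0,-.145])
def f(q,ks=tuple(loc)):
    c,s=np.cos(q[2]),np.sin(q[2]);M=np.array([[c,-s],[s,c]])
    return np.concatenate([q[:2]+M@loc[k]-P[k][:2] for k in ks])
r=least_squares(f,[.5,0,0]);print(r.x,np.round(r.fun,4))
E
```

```text
p0 [ 0.6245 -0.0268  0.0919] [0.0009 0.0009]
p1 [0.5381 0.083  0.0939] [0.0021 0.0021]
p2 [ 0.4884 -0.0477  0.0966] [0.0005 0.0005]
tab [ 0.5741 -0.1418  0.0925] [0.0018 0.0018]
[0.55061976 0.00247734 0.15673417] [ 0.0027 -0.0002 -0.0003  0.0005 -0.0015 -0.0014 -0.0008  0.001 ]
```

```bash
cat >> h.py <<'E'
AX=np.array([.5506,.0025]);YAW=.157
def st(): o=get_obs();return o,np.array(o["position"]),R.from_quat(o["ee_rot"])
def bed(r,deg,z):  # polar in bed frame -> world
    a=np.radians(deg)+YAW;return np.array([AX[0]+r*np.cos(a),AX[1]+r*np.sin(a),z])
def go(p,xdeg): # tool-axis shift and turn to reach p, tool down, tool x at xdeg in the bed frame
    o,q,r=st();a=np.radians(xdeg)+YAW
    g=R.from_matrix(np.array([[np.cos(a),np.sin(a),0],[np.sin(a),-np.cos(a),0],[0,0,-1]]))
    print("shift mm",np.round(r.inv().apply(p-q)*1e3,1),"turn",np.round((r.inv()*g).as_rotvec(degrees=True),2))
E
python3 -c "
from h import *
p=bed(.118,-90,.19);print(p);go(p,90)
print(st()[2].as_matrix())"
```

```text
[ 0.56904999 -0.11404869  0.19      ]
shift mm [ 467.7 -281.3    6.5] turn [-2.000e-02 -1.000e-02 -7.403e+01]
[[ 9.06541721e-01  4.22116202e-01 -1.42078307e-04]
 [ 4.22116226e-01 -9.06541659e-01  3.35904544e-04]
 [ 1.29908467e-05 -3.64485042e-04 -9.99999933e-01]]
```

carry_out --motion '[{"xyz": [12,-7,0],"angular": [0,0,-2]},{"xyz": [0.036,-0.022,0],"angular": [0,0,-6]}]' --hand 0

```text
clock: 0.5
position: [0.2931, -0.5262, 0.1968]
ee_rot: [0.962, 0.272, 0.002, -0.001]
ft_force: [1.8, -0.1, 0.0]
grip_width: 0.692
grasp_force: 0.0
```

My first row was written in mm instead of m. The per-row limit clamped it and the direction was right, so no harm was done. I'll recompute from here.

```bash
python3 -c "
from h import *
go(bed(.118,-90,.19),90)"
```

```text
shift mm [ 456.7 -211.7    6.6] turn [ 1.00e-02  3.00e-02 -6.79e+01]
```

carry_out --motion '[{"xyz": [0.015,-0.007,0],"angular": [0,0,-2]},{"xyz": [0.045,-0.021,0],"angular": [0,0,-7]},{"xyz": [0.085,-0.039,0],"angular": [0,0,-14]},{"xyz": [0.125,-0.058,0],"angular": [0,0,-21]},{"xyz": [0.165,-0.076,0],"angular": [0,0,-28]},{"xyz": [0.205,-0.095,0],"angular": [0,0,-35]},{"xyz": [0.245,-0.114,0],"angular": [0,0,-42]},{"xyz": [0.285,-0.132,0],"angular": [0,0,-49]},{"xyz": [0.325,-0.151,0],"angular": [0,0,-55]},{"xyz": [0.355,-0.165,0],"angular": [0,0,-60]},{"xyz": [0.375,-0.174,0],"angular": [0,0,-64]},{"xyz": [0.38,-0.176,0],"angular": [0,0,-66]}]' --hand 0

```text
clock: 1.8
position: [0.5236, -0.1827, 0.1966]
ee_rot: [0.661, 0.751, 0.0, -0.0]
ft_force: [-0.7, -0.3, 0.0]
grip_width: -0.0
grasp_force: 0.0
```

```bash
python3 -c "
from h import *
go(bed(.118,-90,.14),90);print(st()[0]['joint_pos'])"
```

```text
shift mm [65.2 55.1 56.4] turn [-0.03  0.01 -2.04]
[ 0.68654324  0.21397052 -0.490973    1.63008501  0.10369876  1.32384514
  0.30110256]
```

carry_out --motion '[{"xyz": [0.015,0.013,0],"angular": [0,0,-1]},{"xyz": [0.04,0.034,0],"angular": [0,0,-2]},{"xyz": [0.06,0.051,0],"angular": [0,0,-2]},{"xyz": [0.065,0.055,0.02],"angular": [0,0,-2]},{"xyz": [0.065,0.055,0.045],"angular": [0,0,-2]},{"xyz": [0.065,0.055,0.056],"angular": [0,0,-2]},{"xyz": [0.065,0.055,0.056],"angular": [0,0,-2]}]'

```text
clock: 2.6
position: [0.5679, -0.1149, 0.1391]
ee_rot: [0.651, 0.759, -0.001, -0.001]
ft_force: [0.9, -0.1, 0.7]
grip_width: -0.001
grasp_force: 0.0
```

```bash
python3 -c "
from h import *
import cv2
go(bed(.118,-90,.072),90)
a=C['scene']['img'][90:260,150:400,::-1];b=C['top']['img'][130:300,260:510,::-1]
cv2.imwrite('pics/v2.png',cv2.resize(np.vstack([a,b]),None,fx=1.75,fy=1.75,interpolation=cv2.INTER_CUBIC))"
```

```text
shift mm [ 0.7 -0.2 69.4] turn [ 0.03  0.03 -0.12]
```

View pics/v2.png

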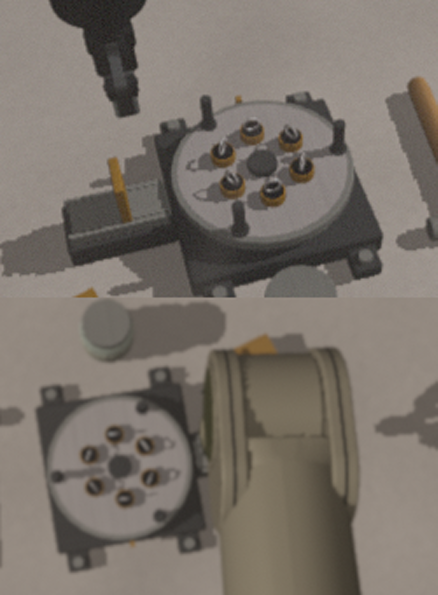

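The gripper tip shows at about scene (221,154). I'll check that against where the calibration projects the TCP.

```bash
python3 -c "
from h import *
o,q,r=st();c=C['scene'];E=c['extrinsics']
for p in (q,q+[0,0,.05]):
  v=np.array(E)[:3,:3].T@(p-np.array(E)[:3,3]);print(p,c['cx']+c['fx']*v[0]/-v[2],c['cy']-c['fy']*v[1]/-v[2])"
```

```text
[ 0.56980796 -0.11434935  0.14194495] 227.08084878005212 167.09181060724208
[ 0.56980796 -0.11434935  0.19194495] 222.00274662797554 145.652240266364
```

```bash
python3 -c "
from h import *
import cv2
c=C['scene'];a=c['img'][90:240,170:320,::-1].copy()
cv2.imwrite('pics/v3.png',cv2.resize(a,None,fx=4,fy=4,interpolation=cv2.INTER_CUBIC));print(st()[1])"
```

```text
[ 0.56968804 -0.11414517  0.1416816 ]
```

View pics/v3.png

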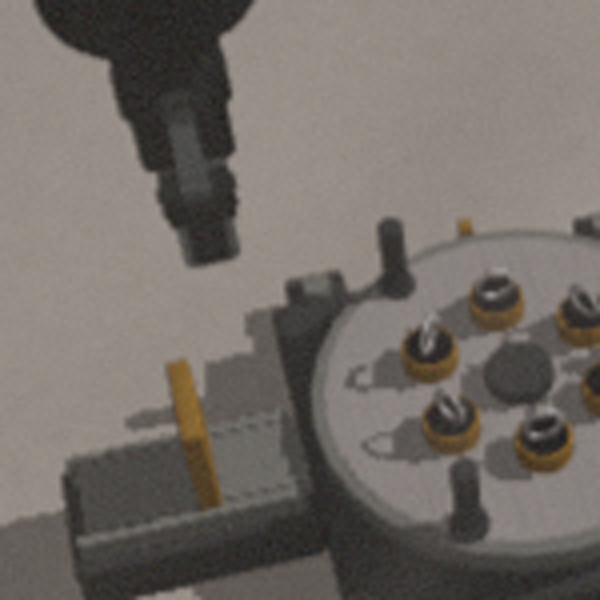

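The finger end shows at scene (223,155.5), but the TCP projects to (227,167), which is about 20 mm off. Tilting about the TCP will tell whether the finger end really stands back from the TCP.

carry_out --motion '[{"xyz": [0,0,0],"angular": [0,5,0]},{"xyz": [0,0,0],"angular": [0,12,0]},{"xyz": [0,0,0],"angular": [0,18,0]},{"xyz": [0,0,0],"angular": [0,20,0]},{"xyz": [0,0,0],"angular": [0,20,0]},{"xyz": [0,0,0],"angular": [0,20,0]}]'

```text
clock: 3.5
position: [0.5694, -0.1126, 0.1409]
ee_rot: [0.639, 0.749, 0.112, -0.131]
ft_force: [-1.3, 1.3, 0.7]
grip_width: 0.0
grasp_force: 0.0
```

```bash
python3 -c "
from h import *
import cv2
o,q,r=st();c=C['scene'];E=np.array(c['extrinsics']);a=c['img'][90:240,170:320,::-1].copy()
a=cv2.resize(a,None,fx=4,fy=4,interpolation=cv2.INTER_CUBIC)
for p in (q,q-.025*r.as_matrix()[:,2]):
  v=E[:3,:3].T@(p-E[:3,3]);u=c['cx']+c['fx']*v[0]/-v[2],c['cy']-c['fy']*v[1]/-v[2];print(p,u)
  cv2.circle(a,(int((u[0]-170)*4),int((u[1]-90)*4)),3,(0,0,255),-1)
cv2.imwrite('pics/v4.png',a)"
```

```text
[ 0.56945796 -0.11202295  0.14132521] (np.float64(228.57797626348056), np.float64(167.03691832415714))
[ 0.57078703 -0.12042782  0.16483248] (np.float64(220.96307311995037), np.float64(158.40489773213648))
```

View pics/v4.png

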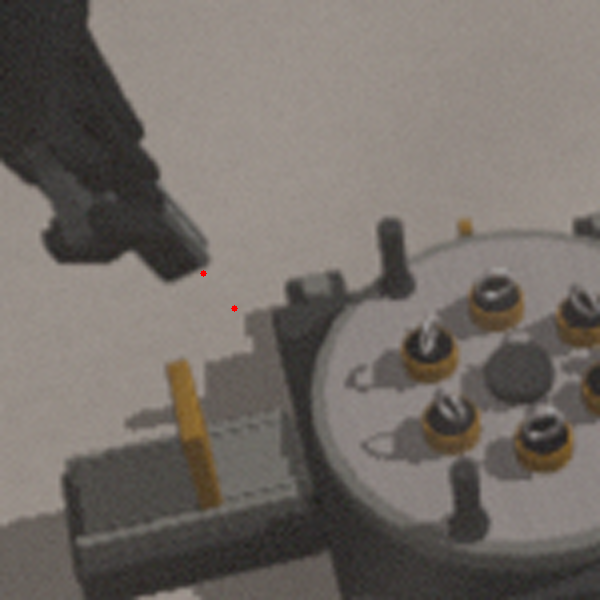

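The tip moved about 6 px (10 mm) to the left, so the shut fingers end about 27 mm behind the claimed TCP. I'll undo the tilt and descend so that either tip height engages the tab.

carry_out --motion '[{"xyz": [0,0,0],"angular": [0,-7,0]},{"xyz": [0,0,0],"angular": [0,-14,0]},{"xyz": [0,0,0],"angular": [0,-20,0]},{"xyz": [0,0,0],"angular": [0,-20,0]}]'

```text
clock: 4.0
position: [0.5699, -0.1078, 0.1425]
ee_rot: [0.646, 0.763, -0.0, 0.003]
ft_force: [0.2, 0.5, 0.2]
grip_width: -0.002
grasp_force: 0.0
```

```bash
python3 -c "
from h import *
go(bed(.118,-90,.055),90)"
```

```text
shift mm [-1.8 -0.7 86.4] turn [0.06 0.03 0.16]
```

carry_out --motion '[{"xyz": [-0.002,-0.001,0.01],"angular": [0,0,0]},{"xyz": [-0.002,-0.001,0.025],"angular": [0,0,0]},{"xyz": [-0.002,-0.001,0.04],"angular": [0,0,0]},{"xyz": [-0.002,-0.001,0.055],"angular": [0,0,0]},{"xyz": [-0.002,-0.001,0.068],"angular": [0,0,0]},{"xyz": [-0.002,-0.001,0.078],"angular": [0,0,0]},{"xyz": [-0.002,-0.001,0.084],"angular": [0,0,0]},{"xyz": [-0.002,-0.001,0.086],"angular": [0,0,0]},{"xyz": [-0.002,-0.001,0.086],"angular": [0,0,0]}]'

```text
clock: 5.0
position: [0.5686, -0.1159, 0.0547]
ee_rot: [0.65, 0.76, 0.0, 0.0]
ft_force: [0.0, -0.1, -0.8]
grip_width: 0.001
grasp_force: 0.0
```

```bash
python3 -c "
from h import *
import cv2
go(bed(.118,-90,.055),90);print(st()[0]['ft_force'])
c=C['scene'];a=c['img'][90:240,170:320,::-1].copy()
cv2.imwrite('pics/v5.png',cv2.resize(a,None,fx=4,fy=4,interpolation=cv2.INTER_CUBIC));print(st()[1])"
```

```text
shift mm [1.9 0.4 0.2] turn [ 0.05  0.03 -0.03]
[-1.03459919  0.06152699  0.0320529 ]
[ 0.56893038 -0.11600351  0.05519454]
```

View pics/v5.png

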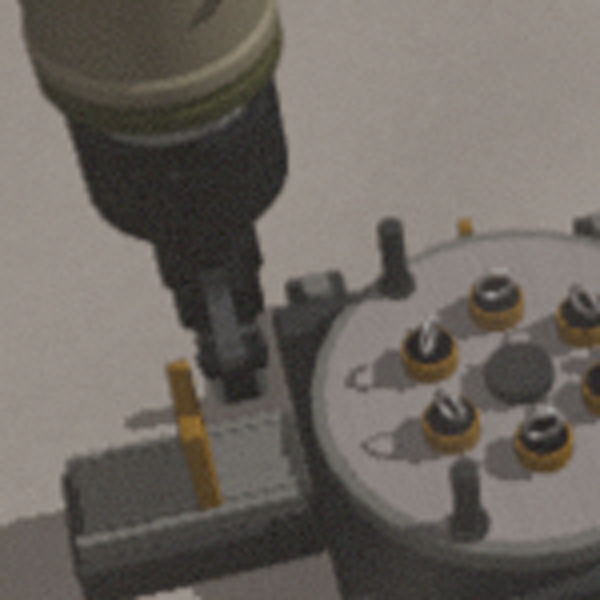

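The finger end is at crop (240,400), in the gap between the rim and the tab and just below the tab-top level. I'll go 8 mm lower and push the tab outward.

carry_out --motion '[{"xyz": [0,0,0.004],"angular": [0,0,0]},{"xyz": [0,0,0.008],"angular": [0,0,0]},{"xyz": [-0.003,0,0.008],"angular": [0,0,0]},{"xyz": [-0.006,0,0.008],"angular": [0,0,0]},{"xyz": [-0.009,0,0.008],"angular": [0,0,0]},{"xyz": [-0.012,0,0.008],"angular": [0,0,0]},{"xyz": [-0.014,0,0.008],"angular": [0,0,0]},{"xyz": [-0.016,0,0.008],"angular": [0,0,0]},{"xyz": [-0.018,0,0.008],"angular": [0,0,0]}]'

```text
clock: 6.0
position: [0.5713, -0.1336, 0.0466]
ee_rot: [0.65, 0.76, 0.0, -0.0]
ft_force: [-0.5, 3.1, 0.2]
grip_width: 0.002
grasp_force: 1.6
```

carry_out --motion '[{"xyz": [-0.002,0,0],"angular": [0,0,0]},{"xyz": [-0.004,0,0],"angular": [0,0,0]},{"xyz": [-0.006,0,0],"angular": [0,0,0]},{"xyz": [-0.008,0,0],"angular": [0,0,0]},{"xyz": [-0.01,0,0],"angular": [0,0,0]},{"xyz": [-0.012,0,0],"angular": [0,0,0]},{"xyz": [-0.014,0,0],"angular": [0,0,0]},{"xyz": [-0.015,0,0],"angular": [0,0,0]},{"xyz": [-0.016,0,0],"angular": [0,0,0]}]'

```text
clock: 6.9
position: [0.5738, -0.1497, 0.0466]
ee_rot: [0.65, 0.76, -0.0, 0.0]
ft_force: [-2.1, 3.0, 0.6]
grip_width: -0.001
grasp_force: 1.4
```

carry_out --motion '[{"xyz": [-0.0005,0,0],"angular": [0,0,0]},{"xyz": [-0.001,0,0],"angular": [0,0,0]},{"xyz": [-0.0015,0,0],"angular": [0,0,0]},{"xyz": [-0.002,0,0],"angular": [0,0,0]}]'

```text
clock: 7.3
position: [0.574, -0.1509, 0.0466]
ee_rot: [0.649, 0.76, 0.0, -0.0]
ft_force: [-3.0, 5.6, 2.5]
grip_width: -0.001
grasp_force: 2.9
```

```bash
python3 -c "
from h import *
import cv2
print(st()[0]['ft_force'])
o,q,r=st();print((q[:2]-AX)@[np.sin(YAW),-np.cos(YAW)],q)
c=C['scene'];a=c['img'][90:240,170:320,::-1].copy()
cv2.imwrite('pics/v6.png',cv2.resize(a,None,fx=4,fy=4,interpolation=cv2.INTER_CUBIC))"
```

```text
[-2.4043753   4.94780994  1.56863315]
0.15513032114358774 [ 0.5740072  -0.15085663  0.04660943]
```

View pics/v6.png

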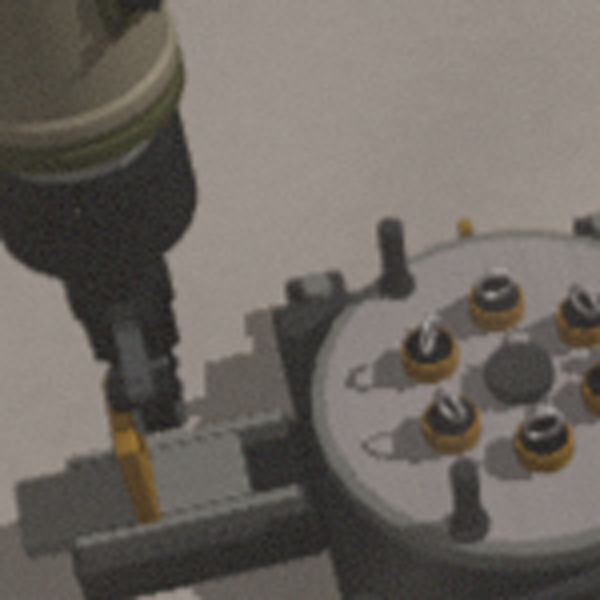

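The bolt is drawn to its stop: the force rose to 5.6 N, and the tab shifted from about crop (185,393) to about (122,420), roughly 28 mm. I'll back off, lift, and go to post2 on its anticlockwise side.

carry_out --motion '[{"xyz": [0.004,0,0],"angular": [0,0,0]},{"xyz": [0.01,0,0],"angular": [0,0,0]},{"xyz": [0.014,0,0],"angular": [0,0,0]},{"xyz": [0.014,0,-0.015],"angular": [0,0,0]},{"xyz": [0.014,0,-0.045],"angular": [0,0,0]},{"xyz": [0.014,0,-0.075],"angular": [0,0,0]},{"xyz": [0.014,0,-0.09],"angular": [0,0,0]},{"xyz": [0.014,0,-0.09],"angular": [0,0,0]}]'

```text
clock: 8.2
position: [0.5735, -0.1381, 0.1396]
ee_rot: [0.65, 0.76, 0.001, 0.002]
ft_force: [0.2, 0.2, -0.8]
grip_width: -0.0
grasp_force: 0.0
```

```bash
python3 -c "
from h import *
p=bed(.0866,210+18.9,.137);print(p,bed(.082,210,.098));go(p,105)"
```

```text
[ 0.50457504 -0.07085709  0.137     ] [ 0.48686992 -0.0490992   0.098     ]
shift mm [ 76.6 -55.9  -0.7] turn [-1.000e-02  2.000e-02 -1.504e+01]
```

carry_out --motion '[{"xyz": [0.012,-0.009,0],"angular": [0,0,-3]},{"xyz": [0.035,-0.026,0],"angular": [0,0,-8]},{"xyz": [0.058,-0.042,0],"angular": [0,0,-13]},{"xyz": [0.072,-0.053,0],"angular": [0,0,-15]},{"xyz": [0.077,-0.056,0],"angular": [0,0,-15]},{"xyz": [0.077,-0.056,0.02],"angular": [0,0,-15]},{"xyz": [0.077,-0.056,0.045],"angular": [0,0,-15]},{"xyz": [0.077,-0.056,0.065],"angular": [0,0,-15]},{"xyz": [0.077,-0.056,0.077],"angular": [0,0,-15]},{"xyz": [0.077,-0.056,0.08],"angular": [0,0,-15]},{"xyz": [0.077,-0.056,0.08],"angular": [0,0,-15]}]'

```text
clock: 9.4
position: [0.5047, -0.0705, 0.0565]
ee_rot: [0.545, 0.838, -0.0, -0.0]
ft_force: [0.1, -0.8, 0.1]
grip_width: -0.003
grasp_force: 0.0
```

```bash
python3 -c "
from h import *
p=bed(.0866,210+18.9,.057);print(st()[0]['ft_force']);go(p,105)
w=bed(.082,210,.057)
print('path:')
for t in (0,5,10,15,20,25,30,33,36,40): 
  c=bed(.082,210-t,.057); d=c-w; a=np.radians(105)+YAW; x=np.array([np.cos(a),np.sin(a)]);y=np.array([np.sin(a),-np.cos(a)]);print(t,np.round([x@d[:2]*1e3,y@d[:2]*1e3],1))
"
```

```text
[ 0.18212567  0.44098083 -0.44991517]
shift mm [-0.1 -0.8  0.4] turn [ 0.06  0.04 -0.04]
path:
0 [0. 0.]
5 [ 7.  -1.5]
10 [14.1 -2.5]
15 [21.2 -2.8]
20 [28.4 -2.5]
25 [35.5 -1.5]
30 [42.4 -0. ]
33 [46.6  1.2]
36 [50.6  2.7]
40 [55.9  4.9]
```

carry_out --motion '[{"xyz": [0.003,-0.004,0],"angular": [0,0,0]},{"xyz": [0.006,-0.007,0],"angular": [0,0,0]},{"xyz": [0.008,-0.007,0],"angular": [0,0,0]},{"xyz": [0.01,-0.007,0],"angular": [0,0,0]},{"xyz": [0.011,-0.007,0],"angular": [0,0,0]},{"xyz": [0.012,-0.007,0],"angular": [0,0,0]},{"xyz": [0.013,-0.007,0],"angular": [0,0,0]},{"xyz": [0.014,-0.007,0],"angular": [0,0,0]}]'

```text
clock: 10.3
position: [0.4925, -0.0607, 0.0566]
ee_rot: [0.545, 0.838, -0.0, 0.0]
ft_force: [-0.4, -2.1, -0.7]
grip_width: -0.001
grasp_force: 0.8
```

carry_out --motion '[{"xyz": [0.001,0,0],"angular": [0,0,0]},{"xyz": [0.002,0,0],"angular": [0,0,0]},{"xyz": [0.003,0,0],"angular": [0,0,0]},{"xyz": [0.004,-0.001,0],"angular": [0,0,0]}]'

```text
clock: 10.7
position: [0.4902, -0.0572, 0.0566]
ee_rot: [0.545, 0.838, 0.0, 0.0]
ft_force: [1.7, -1.7, -2.1]
grip_width: -0.003
grasp_force: 1.2
```

carry_out --motion '[{"xyz": [0.001,0,0],"angular": [0,0,0]},{"xyz": [0.002,0,0],"angular": [0,0,0]},{"xyz": [0.003,0,0],"angular": [0,0,0]},{"xyz": [0.004,-0.001,0],"angular": [0,0,0]}]'

```text
clock: 11.1
position: [0.4888, -0.0554, 0.057]
ee_rot: [0.545, 0.838, 0.0, 0.002]
ft_force: [8.7, -9.4, -5.2]
grip_width: -0.002
grasp_force: 6.1
```

The force reached 13 N within about 5°, so the dog blocks clockwise. I'll back off and take the anticlockwise way.

carry_out --motion '[{"xyz": [-0.005,0,0],"angular": [0,0,0]},{"xyz": [-0.012,0,0],"angular": [0,0,0]},{"xyz": [-0.02,0,0],"angular": [0,0,0]},{"xyz": [-0.022,0,-0.02],"angular": [0,0,0]},{"xyz": [-0.022,0,-0.05],"angular": [0,0,0]},{"xyz": [-0.022,0,-0.075],"angular": [0,0,0]},{"xyz": [-0.022,0,-0.08],"angular": [0,0,0]},{"xyz": [-0.022,0,-0.08],"angular": [0,0,0]}]'

```text
clock: 11.9
position: [0.4969, -0.0742, 0.1372]
ee_rot: [0.545, 0.839, 0.0, 0.001]
ft_force: [0.6, -0.0, -0.3]
grip_width: -0.002
grasp_force: 0.0
```

```bash
python3 -c "
from h import *
a=np.radians(138)+YAW; x=np.array([np.cos(a),np.sin(a)]);y=np.array([np.sin(a),-np.cos(a)])
w=bed(.082,210,.137); p=w.copy(); p[:2]+=.028*x
print(p,st()[0]['ft_force']);go(p,138)
for t in (0,5,10,15,20,25,30,33,36,40): 
  d=(bed(.082,210+t,.137)-w)[:2]; print(t,np.round([x@d*1e3,y@d*1e3],1))
"
```

```text
[ 0.46338836 -0.03384743  0.137     ] [-0.23413137  0.5199938  -0.06282054]
shift mm [ 49.9 -13.3  -1.3] turn [ -0.05  -0.07 -33.03]
0 [0. 0.]
5 [-6.9 -1.9]
10 [-13.9  -3.2]
15 [-21.   -3.9]
20 [-28.2  -4. ]
25 [-35.3  -3.4]
30 [-42.4  -2.2]
33 [-46.6  -1.2]
36 [-50.7   0. ]
40 [-56.1   2. ]
```

carry_out --motion '[{"xyz": [0.012,-0.003,0],"angular": [0,0,-7]},{"xyz": [0.03,-0.008,0],"angular": [0,0,-15]},{"xyz": [0.045,-0.012,0],"angular": [0,0,-23]},{"xyz": [0.05,-0.013,0],"angular": [0,0,-30]},{"xyz": [0.05,-0.013,0],"angular": [0,0,-33]},{"xyz": [0.05,-0.013,0],"angular": [0,0,-33]},{"xyz": [0.05,-0.013,0.02],"angular": [0,0,-33]},{"xyz": [0.05,-0.013,0.045],"angular": [0,0,-33]},{"xyz": [0.05,-0.013,0.065],"angular": [0,0,-33]},{"xyz": [0.05,-0.013,0.077],"angular": [0,0,-33]},{"xyz": [0.05,-0.013,0.079],"angular": [0,0,-33]},{"xyz": [0.05,-0.013,0.079],"angular": [0,0,-33]}]'

```text
clock: 13.2
position: [0.4642, -0.0335, 0.0576]
ee_rot: [0.285, 0.959, 0.0, -0.0]
ft_force: [0.8, -0.4, 0.2]
grip_width: -0.003
grasp_force: 0.0
```

```bash
python3 -c "
from h import *
a=np.radians(138)+YAW; x=np.array([np.cos(a),np.sin(a)])
p=bed(.082,210,.057); p[:2]+=.028*x
go(p,138)"
```

```text
shift mm [ 1.1 -1.   1.4] turn [ 0.03  0.07 -0.05]
```

carry_out --motion '[{"xyz": [-0.004,0,0],"angular": [0,0,0]},{"xyz": [-0.008,0,0],"angular": [0,0,0]},{"xyz": [-0.01,0,0],"angular": [0,0,0]},{"xyz": [-0.012,0,0],"angular": [0,0,0]},{"xyz": [-0.014,-0.001,0],"angular": [0,0,0]},{"xyz": [-0.016,-0.001,0],"angular": [0,0,0]},{"xyz": [-0.018,-0.002,0],"angular": [0,0,0]},{"xyz": [-0.02,-0.002,0],"angular": [0,0,0]}]'

```text
clock: 14.1
position: [0.4795, -0.0463, 0.0574]
ee_rot: [0.284, 0.959, -0.0, -0.0]
ft_force: [-4.8, 1.5, 2.2]
grip_width: -0.003
grasp_force: 2.1
```

carry_out --motion '[{"xyz": [-0.002,-0.001,0],"angular": [0,0,0]},{"xyz": [-0.004,-0.001,0],"angular": [0,0,0]},{"xyz": [-0.006,-0.001,0],"angular": [0,0,0]}]'

```text
clock: 14.4
position: [0.4838, -0.0506, 0.0574]
ee_rot: [0.284, 0.959, -0.0, -0.001]
ft_force: [-5.3, 2.3, 2.2]
grip_width: 0.003
grasp_force: 2.6
```

carry_out --motion '[{"xyz": [-0.003,0,0],"angular": [0,0,0]},{"xyz": [-0.006,-0.001,0],"angular": [0,0,0]},{"xyz": [-0.009,-0.001,0],"angular": [0,0,0]},{"xyz": [-0.012,-0.001,0],"angular": [0,0,0]},{"xyz": [-0.015,-0.001,0],"angular": [0,0,0]},{"xyz": [-0.018,0,0],"angular": [0,0,0]},{"xyz": [-0.02,0,0],"angular": [0,0,0]}]'

```text
clock: 15.1
position: [0.5009, -0.0616, 0.0572]
ee_rot: [0.284, 0.959, -0.0, -0.0]
ft_force: [-3.2, 0.0, -0.4]
grip_width: 0.004
grasp_force: 1.5
```

```bash
python3 -c "
from h import *
a=np.radians(138)+YAW; x=np.array([np.cos(a),np.sin(a)]);y=np.array([np.sin(a),-np.cos(a)])
o,q,r=st();d=(q-bed(.082,210,.057))[:2];print(x@d,y@d,o['ft_force'])"
```

```text
-0.018830244977499775 -0.0024784497168683327 [-2.68142643  0.87280026 -0.57817248]
```

carry_out --motion '[{"xyz": [-0.002,0.001,0],"angular": [0,0,0]},{"xyz": [-0.004,0.001,0],"angular": [0,0,0]},{"xyz": [-0.006,0.002,0],"angular": [0,0,0]},{"xyz": [-0.007,0.002,0],"angular": [0,0,0]},{"xyz": [-0.008,0.003,0],"angular": [0,0,0]}]'

```text
clock: 15.7
position: [0.5102, -0.0632, 0.0579]
ee_rot: [0.284, 0.959, 0.0, 0.001]
ft_force: [0.1, 0.8, 0.2]
grip_width: 0.005
grasp_force: 0.0
```

The force has dropped to zero, so the table passed its crest. I'll lift off and check the table angle numerically.

carry_out --motion '[{"xyz": [0.005,0,0],"angular": [0,0,0]},{"xyz": [0.01,0,-0.005],"angular": [0,0,0]},{"xyz": [0.01,0,-0.03],"angular": [0,0,0]},{"xyz": [0.01,0,-0.06],"angular": [0,0,0]},{"xyz": [0.01,0,-0.08],"angular": [0,0,0]},{"xyz": [0.01,0,-0.08],"angular": [0,0,0]}]'

```text
clock: 16.3
position: [0.5026, -0.0573, 0.1408]
ee_rot: [0.284, 0.959, 0.0, 0.003]
ft_force: [-0.9, -0.3, -0.2]
grip_width: 0.001
grasp_force: 0.0
```

```bash
python3 -c "
from h import *
import cv2
def proj(n,p):
  c=C[n];E=np.array(c['extrinsics']);v=E[:3,:3].T@(p-E[:3,3]);return c['cx']+c['fx']*v[0]/-v[2],c['cy']-c['fy']*v[1]/-v[2]
g=cv2.cvtColor(C['scene']['img'],cv2.COLOR_RGB2GRAY);g=cv2.GaussianBlur(g,(3,3),0)
for t in range(0,90,3):
  print(t,[round(float(np.mean([g[tuple(int(round(w)) for w in proj('scene',bed(.082,b+t,z))[::-1])] for z in (.07,.08,.09,.095)]))) for b in (-30,90,210)])
p=bed(.198,-90,.137);print(p);go(p,90)"
```

```text
0 [122, 133, 134]
3 [124, 130, 135]
6 [122, 128, 135]
9 [119, 119, 133]
12 [116, 112, 132]
15 [109, 104, 131]
18 [101, 92, 127]
21 [100, 78, 121]
24 [100, 80, 98]
27 [104, 84, 82]
30 [114, 101, 79]
33 [116, 101, 84]
36 [119, 94, 83]
39 [120, 84, 88]
42 [122, 105, 83]
45 [123, 113, 79]
48 [123, 118, 81]
51 [130, 114, 79]
54 [102, 107, 78]
57 [64, 75, 64]
60 [54, 63, 55]
63 [60, 73, 52]
66 [86, 139, 49]
69 [118, 140, 49]
72 [132, 139, 53]
75 [132, 139, 69]
78 [132, 139, 89]
81 [132, 138, 99]
84 [132, 138, 120]
87 [132, 138, 124]
[ 0.58155845 -0.19306476  0.137     ]
shift mm [-141.5  -69.7    1. ] turn [2.000e-02 6.000e-02 4.798e+01]
```

All three posts show at 60°, so the table sits in the new notch. Next I'll go outside the tab.

carry_out --motion '[{"xyz": [-0.015,-0.007,0],"angular": [0,0,6]},{"xyz": [-0.045,-0.022,0],"angular": [0,0,14]},{"xyz": [-0.08,-0.039,0],"angular": [0,0,22]},{"xyz": [-0.11,-0.054,0],"angular": [0,0,30]},{"xyz": [-0.132,-0.065,0],"angular": [0,0,38]},{"xyz": [-0.142,-0.07,0],"angular": [0,0,45]},{"xyz": [-0.142,-0.07,0],"angular": [0,0,48]},{"xyz": [-0.142,-0.07,0],"angular": [0,0,48]},{"xyz": [-0.142,-0.07,0],"angular": [0,0,48]}]'

```text
clock: 17.3
position: [0.5815, -0.1931, 0.1367]
ee_rot: [0.649, 0.761, -0.0, -0.001]
ft_force: [0.4, -0.3, -0.3]
grip_width: 0.001
grasp_force: 0.0
```

```bash
python3 -c "
from h import *
go(bed(.2,-90,.05),90)"
```

```text
shift mm [-1.9 -0.  87.2] turn [-0.03 -0.01  0.09]
```

Now I'll descend and move inward to just short of the tab.

carry_out --motion '[{"xyz": [-0.002,0,0.015],"angular": [0,0,0]},{"xyz": [-0.002,0,0.04],"angular": [0,0,0]},{"xyz": [-0.002,0,0.062],"angular": [0,0,0]},{"xyz": [-0.002,0,0.078],"angular": [0,0,0]},{"xyz": [-0.002,0,0.085],"angular": [0,0,0]},{"xyz": [-0.002,0,0.087],"angular": [0,0,0]},{"xyz": [0.001,0,0.087],"angular": [0,0,0]},{"xyz": [0.004,0,0.087],"angular": [0,0,0]},{"xyz": [0.007,0,0.087],"angular": [0,0,0]},{"xyz": [0.01,0,0.087],"angular": [0,0,0]},{"xyz": [0.013,0,0.087],"angular": [0,0,0]},{"xyz": [0.015,0,0.087],"angular": [0,0,0]}]'

```text
clock: 18.6
position: [0.58, -0.1794, 0.0511]
ee_rot: [0.65, 0.76, -0.0, 0.001]
ft_force: [1.1, -3.2, 1.7]
grip_width: -0.002
grasp_force: 1.5
```

carry_out --motion '[{"xyz": [0.002,0,0],"angular": [0,0,0]},{"xyz": [0.004,0,0],"angular": [0,0,0]},{"xyz": [0.006,0,0],"angular": [0,0,0]},{"xyz": [0.008,0,0],"angular": [0,0,0]},{"xyz": [0.01,0,0],"angular": [0,0,0]},{"xyz": [0.012,0,0],"angular": [0,0,0]},{"xyz": [0.014,0,0],"angular": [0,0,0]},{"xyz": [0.016,0,0],"angular": [0,0,0]},{"xyz": [0.018,0,0],"angular": [0,0,0]},{"xyz": [0.019,0,0],"angular": [0,0,0]}]'

```text
clock: 19.6
position: [0.5767, -0.1598, 0.0506]
ee_rot: [0.65, 0.76, 0.0, -0.0]
ft_force: [0.3, -3.0, 1.7]
grip_width: -0.002
grasp_force: 1.4
```

carry_out --motion '[{"xyz": [0.0007,0,0],"angular": [0,0,0]},{"xyz": [0.0014,0,0],"angular": [0,0,0]},{"xyz": [0.002,0,0],"angular": [0,0,0]},{"xyz": [0.0025,0,0],"angular": [0,0,0]}]'

```text
clock: 20.0
position: [0.5763, -0.1576, 0.0506]
ee_rot: [0.65, 0.76, -0.0, 0.0]
ft_force: [2.6, -3.4, 0.8]
grip_width: 0.001
grasp_force: 1.3
```

carry_out --motion '[{"xyz": [0.0007,0,0],"angular": [0,0,0]},{"xyz": [0.0014,0,0],"angular": [0,0,0]},{"xyz": [0.002,0,0],"angular": [0,0,0]},{"xyz": [0.0025,0,0],"angular": [0,0,0]}]'

```text
clock: 20.4
position: [0.5759, -0.1551, 0.0506]
ee_rot: [0.65, 0.76, -0.0, 0.0]
ft_force: [2.2, -2.3, 0.6]
grip_width: -0.003
grasp_force: 1.3
```

carry_out --motion '[{"xyz": [0.0006,0,0],"angular": [0,0,0]},{"xyz": [0.0012,0,0],"angular": [0,0,0]},{"xyz": [0.0018,0,0],"angular": [0,0,0]}]'

```text
clock: 20.7
position: [0.5757, -0.1545, 0.0506]
ee_rot: [0.65, 0.76, -0.0, 0.001]
ft_force: [3.4, -7.6, -2.2]
grip_width: -0.003
grasp_force: 3.8
```

carry_out --motion '[{"xyz": [0.0005,0,0],"angular": [0,0,0]},{"xyz": [0.0005,0,0],"angular": [0,0,0]},{"xyz": [0.0005,0,0],"angular": [0,0,0]}]'

```text
clock: 21.0
position: [0.5758, -0.1545, 0.0507]
ee_rot: [0.65, 0.76, -0.0, 0.001]
ft_force: [4.2, -6.8, -1.5]
grip_width: 0.001
grasp_force: 3.8
```

carry_out --motion '[{"xyz": [-0.005,0,0],"angular": [0,0,0]},{"xyz": [-0.015,0,0],"angular": [0,0,0]},{"xyz": [-0.025,0,0],"angular": [0,0,0]},{"xyz": [-0.028,0,-0.02],"angular": [0,0,0]},{"xyz": [-0.028,0,-0.06],"angular": [0,0,0]},{"xyz": [-0.04,0,-0.1],"angular": [0,0,0]},{"xyz": [-0.07,0,-0.12],"angular": [0,0,0]},{"xyz": [-0.11,0,-0.12],"angular": [0,0,0]},{"xyz": [-0.14,0,-0.12],"angular": [0,0,0]},{"xyz": [-0.15,0,-0.12],"angular": [0,0,0]},{"xyz": [-0.15,0,-0.12],"angular": [0,0,0]}]'

```text
clock: 22.1
position: [0.5982, -0.3029, 0.1698]
ee_rot: [0.651, 0.759, -0.0, -0.001]
ft_force: [-1.0, 0.7, 0.1]
grip_width: -0.0
grasp_force: 0.0
```

```bash
python3 -c "
from h import *
import cv2
a=C['scene']['img'][135:275,180:380,::-1];b=C['top']['img'][160:300,260:460,::-1]
cv2.imwrite('pics/v9.png',cv2.resize(np.vstack([a,b]),None,fx=2.1,fy=2.1,interpolation=cv2.INTER_CUBIC));print(st()[0]['ft_force'])"
```

```text
[ 0.7796264   1.43269991 -0.06444397]
```

View pics/v9.png

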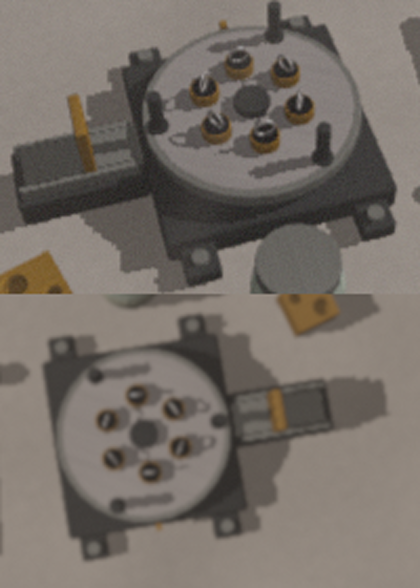

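The tab is back at its starting pixels, scene crop (139,185) against (137,182) at the start. The posts sit 60° on, and the jar and brass block are undisturbed. Handing in.

```bash
python3 -c "
from workcell import *
print(hand_in())"
```

```text
the job is handed in; nothing more can be done
None
```

I drew the bolt, turned the table one station anticlockwise into its next notch, slid the bolt fully home, and handed the job in at about 22 s; the highest force read between moves was about 14 N, and the judge returned no verdict.

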